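Set up the spring-leg rest and load it

ROBOT

A 6-joint arm with a two-finger parallel gripper is mounted at the origin on the work surface; the furniture and walls round the work are solid. World frame = base frame: x ahead of the robot, y to its left, z up, the work surface at z = 0. Lengths are in m, angles in rad, forces in N, time in s.
With the tool pointing down it reaches from about 0.35 to 0.975 m from the base axis. Payload 17.4 kg.
Tool frame: the origin (TCP) lies at the very end of the fingers, on their centre line; the grasp point (between the pads) lies 19 mm behind it; z points along the fingers, y is the line along which they close (so a half turn about z gives the same grasp; the last joint's range is limited). The gripper opens to 85 mm and grips with 20 to 120 N. Pads are 22 mm wide; open, the fingers measure 114 mm over their backs; the gripper's body (76 mm by 85 mm) begins 54 mm behind the grasp point. The pads swing forward as they close: fully open they stand 13 mm farther back than shut.
Start: joints at [-1.343, 0.116, 1.442, -0, 1.584, -0.038], TCP at [0.177, -0.651, 0.231] pointing down, gripper open.
Joint ranges: [-2.83, 2.83], [-0.83, 2.19], [0.07, 2.5], [-1.14, 4.28], [0.01, 3], [-2.97, 2.97]. Speed limits (rad/s): [1.89, 1.89, 2.22, 3.14, 3.14, 3.14].

INTERFACE

Orientations are given as a 3x3 rotation matrix whose columns are the frame's x, y, z axes.
In Python, from cell import telemetry, eyes, workorder gives the robot as it stands.
- The arm moves only by the shell command python3 -m jog 'ROWS'. ROWS is JSON, a list of rows, each a list of 3 entries, a list of its own where there are three numbers: the shift along the tool's x, y, z in cm, then the turn about the tool's z in degrees, then the closure in counts, from 0 (fully open) to 255 (shut). A call has 1 to 12 rows; each row shifts and turns the commanded pose from where the row before left it, along the tool's axes as they then stand; what a row does not reach is not made up. A row lasts 1/10 s, in which the tool goes at most 50 mm and 8.59 degrees, less where a joint would pass 70% of its speed; a pose out of reach is approached as far as the arm can. A call with a gripper value outside its range is refused whole. The fingers move at their own pace and stop on an object; the grip force is fixed at half the most. Time passes only in rows, so rows that do not move let the fingers close. It gives the time, the measured TCP pose, the force, the opening and the grip force at its end, in the units of the state.
- telemetry.sense(): the state, without advancing time (a new reading comes with each control period).
- eyes.camera(name): name is "scene" or "top"; returns a dict with "color" (420x560x3 uint8, red, green, blue), "mtx" (3x3 intrinsics, pixels), "rvec" (rotation vector, rad) and "tvec" (3), from world to camera coordinates, as OpenCV has them. Camera axes: x right, y down, z forward; pixel columns grow to the right and rows downward; lengths in m; the calibration is good to about 2 mm. A picture is of the moment at which its call begins. There is no depth.
- workorder.close_job(): hands the job in; it is judged then, once.
The state is a dict: "t": time; "joint_pos": joint angles; "qd": joint speeds; "effort": joint torques, N m; "position": TCP position; "orientation": TCP orientation; "contact_force": force on the tool from outside, world axes, zero at the start; "ft_torque": the same for the moment, N m; "gripper_width": finger opening in m; "finger_force": force on a finger pad.
Only numpy, scipy, OpenCV 4.12 (cv2) and the standard library are available. Lean on these libraries where they do the work, as an engineer would, in place of code of your own. Each camera call takes 0.05 s, during which the arm holds its last target. There are 200 camera calls.

TASK

Set up the folding rest: push the red pedal back until the yellow prop leg snaps over and locks out, then tip the blue leaf down so that it stands level on that leg. Then lay the short bright channel, open side up, flat on the middle of the leaf and let go; leave the small orange box with the grey lid, the pipe ring and the yellow magnet where they are.

Things in the scene. Friction and masses are not known exactly. Their poses are not given: they have to be found in the camera images.
- rest_base: Grey steel foot of the folding rest, bolted to the bench: base plate 270x150x6 mm with two side posts. Origin on the bench right below the leaf hinge (hinge axis 125 mm up, along y). Its -x (about towards the robot) is the side to which the leaf folds down; plate spans x -210 to +60 mm.
- leaf (a joint): Blue leaf (130 x 120 x 6 mm plate) hinged on the base posts. 0 = parked, leaning back 12 degrees past upright, to +x of the base, on its back stop; 1.78 rad = level, reaching to -x from the hinge. Damped: once pushed about 25 mm past upright at its top it sinks by itself in some 3 s. Stop at 2.35 (hanging, if no leg carries it).
- leaf_top (a point): Centre of the leaf's top face, 75 mm from the hinge; at level its z is up (131 mm above the bench) and its x points back to the hinge; parked, its z points backwards (about +x of the base), its x down. Half the leaf: 65 mm along x, 60 mm along y. The raised leaf's upper edge is 140 mm from the hinge.
- leg (a joint): Yellow two-bar prop leg on the leaf's underside. 0 = folded against the leaf, 1.71 = locked out against its stop. A spring strut drives it back to 0 below about 0.86 rad and on to 1.71 above it. Its pivot is 150 mm from the hinge and 27 mm below the leaf's underside (on the robot's side when parked).
- pedal_tip (a point): Middle of the free edge of the red pedal (36 mm wide, 6 mm thick), one piece with the leg, 62 mm from its pivot. Parked and folded it stands up past the leaf's upper edge, about 0.34 m high; pushing it back (to +x of the base, about 15 N at most) swings the leg out. It dips as it swings: push low, about 40 mm below the edge, or the finger rides over it. Set up, it stands 28 mm above the leaf's outer end.
- foot (a point): Axis of the black foot bar of the leg (radius 8 mm, 85 mm from the pivot), at mid width. It lands on the base plate.
- channel: Bright folded channel piece, 37 (x) x 105 (y) x 26 mm, open side up, walls about 4 mm; origin at the centre of its underside. Grasp it across its 37 mm width.
- tip_box: Small orange box with grey lid, 46x76x27 mm, origin at the centre of its underside; a bystander.
- pipe: Sawn grey ring of pipe standing on end, 48 mm diameter, 52 mm high, origin at the centre of its underside; a bystander.
- magnet: Yellow arrow-shaped welding magnet lying flat, 68x90x19 mm, origin at the centre of its underside; a bystander.
Things that resemble listed ones, but are neither listed nor needed, are in the scene too. Leave any brown look-alike of the channel alone.

How it is judged:
On the way, in this order (a step that is already met when the one before it is completed fails the run):
1. the prop leg is locked out, while the leaf is still raised (value of joint leg above 1.6 rad and value of joint leaf below 1.5 rad), for 0.2 s.
2. the leaf stands level on the locked leg (value of joint leg above 1.6 rad and value of joint leaf between 1.72 and 1.86 rad), for 0.2 s.
At the end, for the whole second after the job is handed in: Leg locked out (over 1.6 rad), leaf level on it (1.72 to 1.86 rad), channel lying at rest on the leaf, open side up (tilt under 0.12 rad, underside within 6 mm of the top), its middle within 30 mm of the leaf's middle both ways (all of step 2 and x of channel in the frame of leaf_top between -0.03 and 0.03 m and y of channel in the frame of leaf_top between -0.03 and 0.03 m and z of channel in the frame of leaf_top between -0.006 and 0.006 m and angle between channel's own z axis and vertical below 0.12 rad and linear speed of channel below 0.02 m/s); the robot touches nothing.
It fails at once if the tip box, the pipe piece or the magnet is shifted more than 30 mm (distance of any of tip_box, pipe, magnet from where it was at the start of the episode above 0.03 m).
It also fails if it takes over 64 s, if anything falls off the work surface, if the arm or the gripper's body presses on something with over 40 N, if the wrist force passes 120 N, or if a joint passes its speed limit or range.

## Working session

There is one attempt and no reset: what is moved stays moved. The work goes in short steps, Python scripts to look and compute and a shell command to move; the robot and the scene stay as the last step left them, time stands still between calls to the robot, and variables do not carry over. Pictures are saved under pics/ and viewed, at most 13 in all, crops included, and the job is handed in when it is done.

```bash
mkdir -p pics; ls; cat > h.py <<'E'
import numpy as np,cv2
from cell import telemetry,eyes,workorder
def cam(n):
    d=eyes.camera(n);R,_=cv2.Rodrigues(np.array(d["rvec"],float))
    return np.array(d["color"]),np.array(d["mtx"],float),R,np.array(d["tvec"],float).ravel()
def ray(c,u,v):
    _,K,R,t=c;o=-R.T@t;d=R.T@np.linalg.inv(K)@np.array([u,v,1.]);return o,d/np.linalg.norm(d)
def onz(c,u,v,z):
    o,d=ray(c,u,v);return o+d*(z-o[2])/d[2]
def proj(c,p):
    _,K,R,t=c;q=K@(R@np.array(p)+t);return q[:2]/q[2]
def tri(c1,p1,c2,p2):
    a,d=ray(c1,*p1);b,e=ray(c2,*p2)
    s=np.linalg.lstsq(np.c_[d,-e],b-a,rcond=None)[0]
    return (a+s[0]*d+b+s[1]*e)/2,np.linalg.norm(a+s[0]*d-b-s[1]*e)
def save(n,im): cv2.imwrite("pics/"+n,im[:,:,::-1])
E
python3 - <<'E'
from h import *
for n in("scene","top"):
    c=cam(n);save(n+"0.png",c[0]);o=-c[2].T@c[3];print(n,o.round(3),c[2][2].round(3),c[1][0,0])
s=telemetry.sense();print(s)
E
```

```text
pics
scene [0.05  0.743 1.188] [ 0.375 -0.549 -0.747] 534.4477767025646
top [ 4.210e-01 -1.000e-03  1.463e+00] [ 0.103  0.01  -0.995] 504.1111407256494
{'t': 0.1, 'joint_pos': array([-1.34279732e+00,  1.16453100e-01,  1.44219672e+00, -3.04357872e-05,
        1.58400119e+00, -3.77945246e-02]), 'qd': array([ 0.00048303, -0.00177186, -0.00084605, -0.00103264, -0.00018006,
       -0.00069619]), 'effort': array([ 9.76968331e-04, -7.33668351e+01, -6.33788037e+01, -1.41023502e-04,
        5.18943314e-03, -2.93102732e-05]), 'position': array([ 0.17725374, -0.65113544,  0.23062691]), 'orientation': array([[ 9.64884467e-01,  2.62674499e-01, -2.68866154e-04],
       [ 2.62674637e-01, -9.64883924e-01,  1.02409502e-03],
       [ 9.57901656e-06, -1.05875770e-03, -9.99999439e-01]]), 'contact_force': array([-0.12753895,  0.82932137,  0.81251843]), 'ft_torque': array([ 0.04346544, -0.01392289, -0.01703561]), 'finger_force': 0.0, 'gripper_width': 0.08502404808492944}
```

View pics/scene0.png

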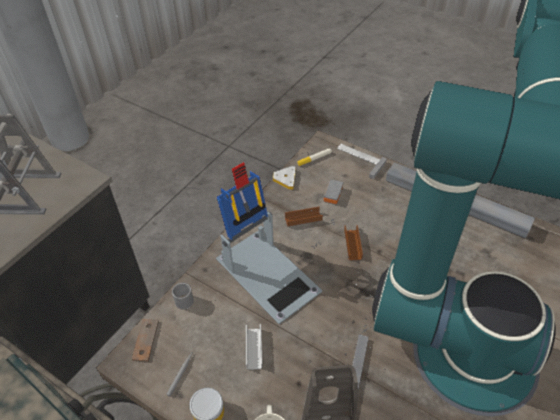

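View pics/top0.png

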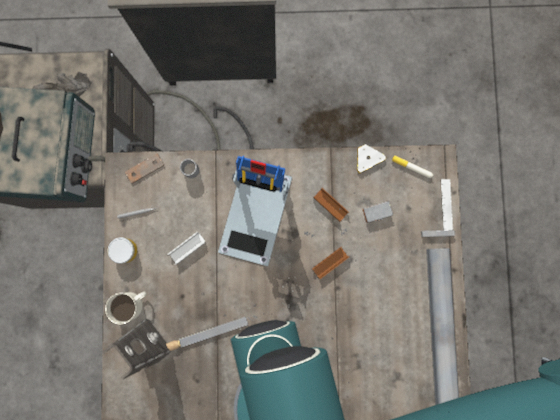

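Candidates for the channel:
- Bright piece: top (187,249), scene (254,346).
- Brown pieces: top (330,205) and (330,262), scene (304,216) and (353,243).
- Grey flat bars: top (136,213) and (215,333).
- White square: top (445,205).

I choose the bright one at top (187,249), and check it in a close crop.

```bash
python3 - <<'E'
from h import *
a=cam("scene");b=cam("top")
def crop(im,x,y,w,h,s): return cv2.resize(im[y:y+h,x:x+w],None,fx=s,fy=s,interpolation=cv2.INTER_CUBIC)
T=np.hstack([crop(b[0],212,150,80,60,5),crop(b[0],150,225,80,60,5)])
S=np.hstack([crop(a[0],205,155,80,60,5),crop(a[0],220,315,80,60,5)])
save("crop1.png",np.vstack([T,S]))
for n,c in(("scene",a),("top",b)):
    im=c[0];hsv=cv2.cvtColor(im,cv2.COLOR_RGB2HSV)
    for nm,lo,hi in(("red",(0,170,90),(6,255,255)),("blue",(105,150,40),(125,255,255)),("plate",(95,10,120),(120,70,230)),("yel",(20,150,120),(30,255,255))):
        m=cv2.inRange(hsv,lo,hi);k,l,st,ce=cv2.connectedComponentsWithStats(m)
        for i in range(1,k):
            if st[i,4]>40:
                r=cv2.minAreaRect(np.argwhere(l==i)[:,::-1].astype(np.float32))
                print(n,nm,st[i],cv2.boxPoints(r).round(0).tolist())
E
```

```text
scene red [232 163  12  14  44] [[229.0, 173.0], [239.0, 160.0], [244.0, 164.0], [235.0, 176.0]]
scene red [235 174  13  15 109] [[234.0, 179.0], [246.0, 174.0], [249.0, 183.0], [237.0, 188.0]]
scene blue [243 185  14  24 182] [[242.0, 187.0], [252.0, 185.0], [257.0, 206.0], [247.0, 209.0]]
scene blue [218 187  49  52 560] [[205.0, 201.0], [241.0, 176.0], [267.0, 213.0], [230.0, 238.0]]
scene blue [235 193  10  23 111] [[234.0, 194.0], [239.0, 193.0], [245.0, 214.0], [240.0, 215.0]]
scene plate [388 170  13   8  47] [[388.0, 173.0], [390.0, 168.0], [402.0, 172.0], [400.0, 177.0]]
scene plate [495 203  14  12  56] [[493.0, 205.0], [498.0, 200.0], [509.0, 211.0], [504.0, 216.0]]
scene plate [ 230  219   67   63 1889] [[224.0, 250.0], [268.0, 219.0], [302.0, 265.0], [258.0, 297.0]]
scene plate [ 217  246  102   77 1247] [[203.0, 288.0], [222.0, 245.0], [319.0, 289.0], [300.0, 332.0]]
scene yel [298 157  13   9  66] [[297.0, 161.0], [309.0, 156.0], [311.0, 161.0], [299.0, 166.0]]
scene yel [254 181   8  25  81] [[253.0, 181.0], [256.0, 181.0], [262.0, 205.0], [259.0, 206.0]]
scene yel [2
[... 642 characters left out ...]
176.0], [268.0, 266.0]]
top plate [430 250   8  20  84] [[430.0, 250.0], [437.0, 250.0], [437.0, 269.0], [430.0, 269.0]]
top plate [441 260   9  24  97] [[441.0, 283.0], [443.0, 260.0], [450.0, 260.0], [448.0, 283.0]]
top plate [431 273  22  46 272] [[430.0, 273.0], [450.0, 272.0], [453.0, 318.0], [434.0, 319.0]]
top plate [441 324   8  13  68] [[441.0, 324.0], [448.0, 324.0], [448.0, 336.0], [441.0, 336.0]]
top plate [437 364  20  39 202] [[437.0, 364.0], [456.0, 364.0], [456.0, 402.0], [437.0, 402.0]]
top plate [234 384   8  36  92] [[232.0, 419.0], [237.0, 384.0], [241.0, 384.0], [237.0, 419.0]]
top yel [393 156  14  10  73] [[392.0, 160.0], [394.0, 155.0], [407.0, 162.0], [405.0, 166.0]]
```

View pics/crop1.png

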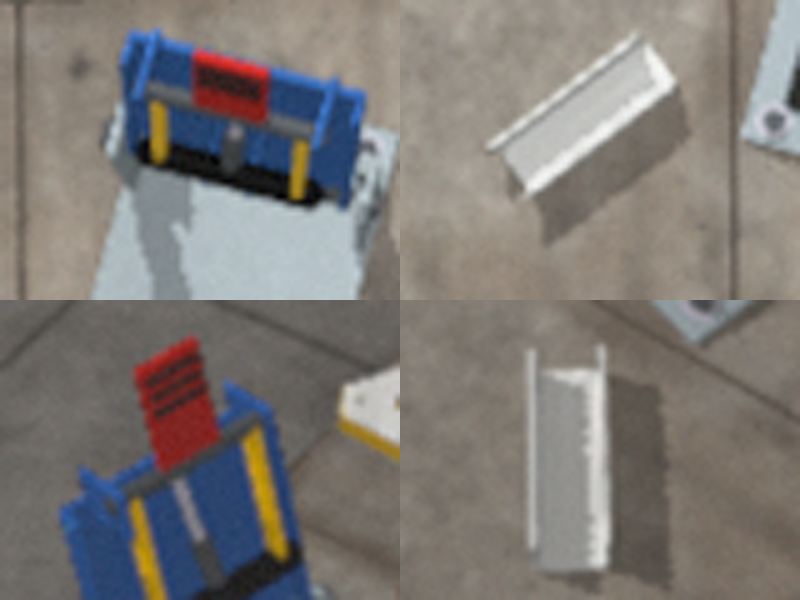

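The crop shows the bright piece open side up: rim corners at top px (167,254), (175,264), (206,242) and (198,232). The red pedal's upper edge is at top (258,162) and scene (238,166).

```bash
python3 - <<'E'
from h import *
a=cam("scene");b=cam("top")
P=[onz(b,*p,.026) for p in((167.2,254.4),(175,264.4),(205.6,241.8),(197.6,232))]
c=np.mean(P,0);print("chan",c.round(3),"long yaw",[np.degrees(np.arctan2(*(P[j]-P[i])[1::-1])).round(1) for i,j in((0,3),(1,2))],[np.linalg.norm(P[i]-P[(i+1)%4]).round(3) for i in range(4)])
print("pedal",tri(a,(238,165.6),b,(258.2,161.8)))
F=[onz(b,*p,.006) for p in((218.5,251.5),(267.5,265.5),(292,176))];print("plate",np.round(F,3))
y=F[0]-F[1];y/=np.linalg.norm(y);x=np.array([y[1],-y[0],0]);h=(F[0]+F[1])/2+.21*x;h[2]=0
print("base",h.round(3),"x",x.round(3),np.linalg.norm(F[0]-F[1]),"yaw",np.degrees(np.arctan2(x[1],x[0])), "alt", np.degrees(np.arctan2(*(F[2]-F[1])[1::-1])))
def w(X,Y,Z): return h+x*X+y*Y+np.array([0,0,Z])
for n,cc in(("s",a),("t",b)):
  print(n,[proj(cc,w(*p)).round(0).tolist() for p in((-.21,.075,.006),(-.21,-.075,.006),(.06,-.075,.006),(.06,.075,.006),(.03,.06,.262),(.03,-.06,.262))])
for n,z in(("tip",0.34),):
    pass
print("leaf top edge corners (140mm)",)
# parked: leaf dir up = (sin12,cos12)
s,k=np.sin(np.radians(12)),np.cos(np.radians(12))
print("pivot", w(.15*s-.033*k,0,.125+.15*k+.033*s), "leafedge",w(.14*s,0,.125+.14*k))
E
```

```text
chan [0.452 0.271 0.026] long yaw [np.float64(-54.6), np.float64(-54.6)] [np.float64(0.036), np.float64(0.107), np.float64(0.036), np.float64(0.107)]
pedal (array([0.63664424, 0.04816566, 0.33552331]), np.float64(0.001692153586421928))
plate [[ 0.441  0.182  0.006]
 [ 0.398  0.042  0.006]
 [ 0.656 -0.035  0.006]]
base [0.62 0.05 0.  ] x [ 0.956 -0.292  0.   ] 0.14694321061612742 yaw -17.005908413408466 alt -16.512184713695646
s [[278.0, 322.0], [322.0, 289.0], [258.0, 229.0], [216.0, 256.0], [217.0, 196.0], [257.0, 173.0]]
t [[218.0, 251.0], [268.0, 266.0], [293.0, 176.0], [244.0, 162.0], [239.0, 156.0], [286.0, 169.0]]
leaf top edge corners (140mm)
pivot [0.61932325 0.05075314 0.27858323] leafedge [0.64820251 0.04192061 0.26194066]
```

Base is at (0.62, 0.05) with yaw −16.8°, and the channel centre is at (0.452, 0.271) with its long axis at −54.6°. First I lift, turn 32° and close the fingers, then travel to just in front of the pedal.

```bash
python3 -m jog '[[[0,0,-2.5],8,255],[[0,0,-2.5],8,255],[[0,0,-2.5],8,255],[[0,0,-2.5],8,255],[[0.95,-4.7,0],0,255],[[0.95,-4.7,0],0,255],[[0.95,-4.7,0],0,255],[[0.95,-4.7,0],0,255],[[0.95,-4.7,0],0,255],[[0.95,-4.7,0],0,255],[[0.95,-4.7,0],0,255],[[0.95,-4.7,0],0,255]]'
python3 -m jog '[[[0.95,-4.7,0],0,255],[[0.95,-4.7,0],0,255],[[0.95,-4.7,0],0,255],[[0.95,-4.7,0],0,255],[[0.95,-4.7,0],0,255],[[0.95,-4.7,0],0,255],[[0.95,-4.7,0],0,255],[[0.95,-4.7,0],0,255],[[0,0,0],0,255],[[0,0,0],0,255]]'
cat >> h.py <<'E'
hb=np.array([.62,.05,0]);_a=np.radians(-16.8)
bx=np.array([np.cos(_a),np.sin(_a),0]);by=np.array([-np.sin(_a),np.cos(_a),0])
def st():
    s=telemetry.sense();p=s["position"];d=p-hb;R=s["orientation"]
    print("t%.1f"%s["t"],"pos",p.round(4),"base XY",(d@bx).round(4),(d@by).round(4),"yaw",np.degrees(np.arctan2(R[1,0],R[0,0])).round(2),"F",s["contact_force"].round(1),"w",round(s["gripper_width"],4),s["joint_pos"].round(2))
E
python3 -c "from h import *;st()"
```

```text
t: 1.5
position: [0.3589, -0.3114, 0.3315]
orientation: [[0.957, -0.289, 0.0], [-0.289, -0.957, -0.0], [0.001, 0.0, -1.0]]
contact_force: [0.9, -1.1, -0.1]
gripper_width: 0.0
finger_force: 0.0
t: 2.5
position: [0.54, 0.0257, 0.3309]
orientation: [[0.958, -0.287, -0.001], [-0.287, -0.958, -0.0], [-0.001, 0.0, -1.0]]
contact_force: [-0.3, -0.3, 0.4]
gripper_width: 0.0004
finger_force: 0.0
t2.5 pos [0.54   0.0257 0.3309] base XY -0.0696 -0.0464 yaw -16.65 F [-0.3 -0.3  0.4] w 0.0004 [ 0.   -0.19  1.58 -0.    1.75  1.86]
```

```bash
python3 -m jog '[[[0,-2.5,0],0,255],[[0,-2.3,0],0,255],[[0,0,-0.1],0,255],[[0,0,1.5],0,255],[[0,0,2],0,255],[[1.5,0,0],0,255],[[1.5,0,0],0,255],[[1.5,0,0],0,255],[[0,0,0],0,255]]'
python3 -c "from h import *;st()"
python3 -m jog '[[[0.6,0,0],0,255],[[0.6,0,0],0,255],[[0.6,0,0],0,255],[[0,0,0],0,255]]'
python3 - <<'E'
from h import *
st();a=cam("scene");b=cam("top")
def crop(im,x,y,w,h,s): return cv2.resize(im[y:y+h,x:x+w],None,fx=s,fy=s,interpolation=cv2.INTER_CUBIC)
save("p2.png",np.hstack([crop(a[0],190,110,130,150,3),crop(b[0],190,110,130,150,3)]))
E
```

```text
t: 3.4
position: [0.5971, 0.056, 0.2958]
orientation: [[0.957, -0.291, -0.001], [-0.291, -0.957, -0.0], [-0.001, 0.001, -1.0]]
contact_force: [0.1, -0.1, -0.7]
gripper_width: 0.0001
finger_force: 0.0
t3.4 pos [0.5971 0.056  0.2958] base XY -0.0236 -0.0009 yaw -16.89 F [ 0.1 -0.1 -0.7] w 0.0001 [ 0.05 -0.06  1.51 -0.    1.68  1.92]
t: 3.8
position: [0.614, 0.0524, 0.2973]
orientation: [[0.957, -0.289, -0.001], [-0.289, -0.957, 0.0], [-0.001, 0.0, -1.0]]
contact_force: [-6.6, -0.8, 2.4]
gripper_width: -0.0002
finger_force: 3.3
t3.8 pos [0.614  0.0524 0.2973] base XY -0.0065 0.0006 yaw -16.78 F [-6.6 -0.8  2.4] w -0.0002 [ 0.04 -0.02  1.48  0.    1.69  1.91]
```

View pics/p2.png

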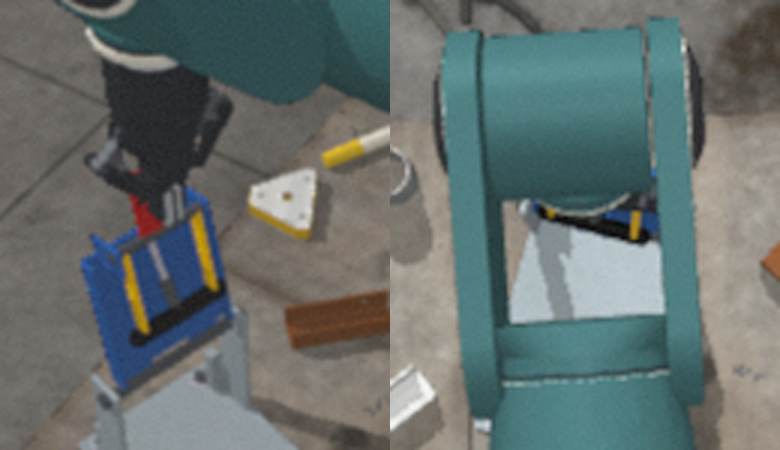

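The picture shows the fingers (crop left at about (172,205)) against the red pedal, with the leg starting to swing. I keep pushing.

```bash
python3 -m jog '[[[0.6,0,0],0,255],[[0.6,0,0],0,255],[[0.6,0,0],0,255],[[0,0,0],0,255]]'
python3 -m jog '[[[0.6,0,0],0,255],[[0.6,0,0],0,255],[[0.6,0,0],0,255],[[0,0,0],0,255]]'
python3 - <<'E'
from h import *
st();a=cam("scene")
save("p3.png",cv2.resize(a[0][110:260,190:320],None,fx=3,fy=3))
E
```

```text
t: 4.3
position: [0.6311, 0.0477, 0.297]
orientation: [[0.958, -0.288, -0.002], [-0.288, -0.958, 0.0], [-0.002, 0.0, -1.0]]
contact_force: [-5.3, 1.6, 1.7]
gripper_width: 0.0001
finger_force: 2.8
t: 4.7
position: [0.6491, 0.042, 0.297]
orientation: [[0.957, -0.289, 0.0], [-0.289, -0.957, -0.0], [0.0, 0.0, -1.0]]
contact_force: [0.0, 1.2, -0.2]
gripper_width: 0.0003
finger_force: 0.0
t4.7 pos [0.6491 0.042  0.297 ] base XY 0.0301 0.0008 yaw -16.78 F [ 0.   1.2 -0.2] w 0.0003 [ 0.03  0.05  1.4  -0.    1.69  1.89]
```

View pics/p3.png

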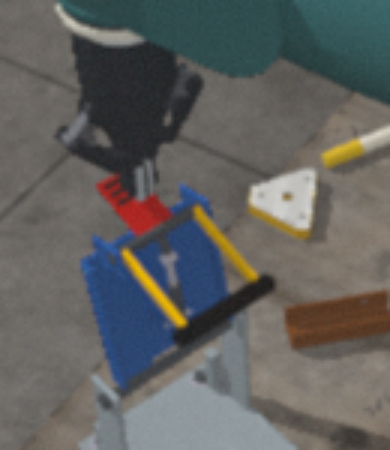

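```bash
python3 -m jog '[[[0,0,0],0,255],[[0,0,0],0,255],[[0,0,0],0,255],[[0,0,-2],0,255],[[0,0,-3],0,255],[[0,0,-3],0,255],[[0,0,0],0,255]]'
python3 - <<'E'
from h import *
st();a=cam("scene")
save("p4.png",cv2.resize(a[0][110:260,190:320],None,fx=3,fy=3))
s,k=np.sin(np.radians(12)),np.cos(np.radians(12))
piv=np.array([.15*s-.033*k,.125+.15*k+.033*s])
for ang in(.9,1.3,1.71):
    # folded dir (-s,-k) rotated clockwise(+x up->) 
    d=np.array([-s*np.cos(ang)-k*np.sin(ang),-k*np.cos(ang)+s*np.sin(ang)])
    f=piv+.085*d;print(ang,f.round(3),(proj(a,hb+bx*f[0]+[0,0,f[1]])-[190,110])*3)
E
```

```text
t: 5.45
position: [0.6488, 0.0423, 0.3822]
orientation: [[0.957, -0.288, 0.006], [-0.288, -0.957, 0.0], [0.006, -0.002, -1.0]]
contact_force: [-0.2, 0.7, 0.2]
gripper_width: 0.0001
finger_force: 0.0
t5.5 pos [0.6488 0.0423 0.3822] base XY 0.0297 0.0009 yaw -16.77 F [-0.2  0.7  0.2] w 0.0001 [0.03 0.06 1.26 0.   1.82 1.89]
0.9 [-0.077  0.241] [226.16613169 314.9025839 ]
1.3 [-0.086  0.273] [231.87989859 293.38818424]
1.71 [-0.081  0.308] [226.36418752 259.28537775]
```

View pics/p4.png

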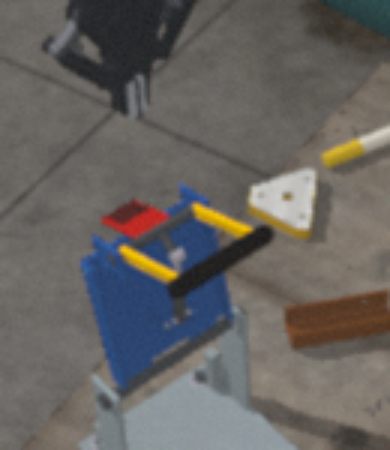

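The foot bar is at crop (222,261), which matches the 1.71 rad prediction of (226,259), so the leg is locked out. Next I go behind the leaf, to the side of the pedal.

```bash
python3 -m jog '[[[2.8,-2.2,0],0,255],[[2.7,-2.3,0],0,255],[[0,0,3],0,255],[[0,0,4],0,255],[[0,0,4],0,255],[[0,0,3.5],0,255],[[0,0,0],0,255],[[0,0,0],0,255]]'
python3 -c "from h import *;st()"
python3 -m jog '[[[-1.5,0,0],0,255],[[-1,0,0],0,255],[[-0.6,0,0],0,255],[[-0.6,0,0],0,255],[[-0.6,0,0],0,255],[[-0.6,0,0],0,255],[[0,0,0],0,255]]'
python3 -c "from h import *;st()"
```

```text
t: 6.3
position: [0.7139, 0.0694, 0.2325]
orientation: [[0.957, -0.289, -0.001], [-0.289, -0.957, -0.0], [-0.001, 0.0, -1.0]]
contact_force: [0.9, -0.3, 1.6]
gripper_width: 0.0001
finger_force: 0.0
t6.3 pos [0.7139 0.0694 0.2325] base XY 0.0843 0.0458 yaw -16.77 F [ 0.9 -0.3  1.6] w 0.0001 [0.06 0.21 1.34 0.   1.6  1.92]
t: 7.0
position: [0.6667, 0.0838, 0.2326]
orientation: [[0.958, -0.288, 0.0], [-0.288, -0.958, 0.0], [0.0, -0.0, -1.0]]
contact_force: [-0.2, 0.4, 1.0]
gripper_width: 0.0
finger_force: 0.0
t7.0 pos [0.6667 0.0838 0.2326] base XY 0.0349 0.0459 yaw -16.76 F [-0.2  0.4  1. ] w 0.0 [0.09 0.11 1.45 0.   1.59 1.95]
```

```bash
python3 -m jog '[[[-0.5,0,0],0,255],[[-0.5,0,0],0,255],[[-0.5,0,0],0,255],[[-0.5,0,0],0,255]]'
python3 -m jog '[[[-0.5,0,0],0,255],[[-0.5,0,0],0,255],[[-0.5,0,0],0,255],[[-0.5,0,0],0,255],[[-0.5,0,0],0,255],[[-0.5,0,0],0,255],[[-0.5,0,0],0,255],[[-0.5,0,0],0,255],[[-0.5,0,0],0,255],[[-0.5,0,0],0,255]]'
python3 - <<'E'
from h import *
st();a=cam("scene")
save("p5.png",cv2.resize(a[0][110:260,190:320],None,fx=3,fy=3))
E
```

```text
t: 7.4
position: [0.6476, 0.0895, 0.2322]
orientation: [[0.957, -0.289, -0.0], [-0.289, -0.957, -0.0], [-0.0, 0.0, -1.0]]
contact_force: [1.2, -0.1, -0.5]
gripper_width: -0.0003
finger_force: 0.4
t: 8.4
position: [0.5998, 0.1039, 0.2324]
orientation: [[0.957, -0.289, 0.0], [-0.289, -0.957, 0.0], [0.0, -0.0, -1.0]]
contact_force: [-0.6, -0.5, 0.1]
gripper_width: 0.0003
finger_force: 0.0
t8.4 pos [0.5998 0.1039 0.2324] base XY -0.0349 0.0458 yaw -16.77 F [-0.6 -0.5  0.1] w 0.0003 [ 0.13 -0.03  1.59  0.    1.58  1.99]
```

View pics/p5.png

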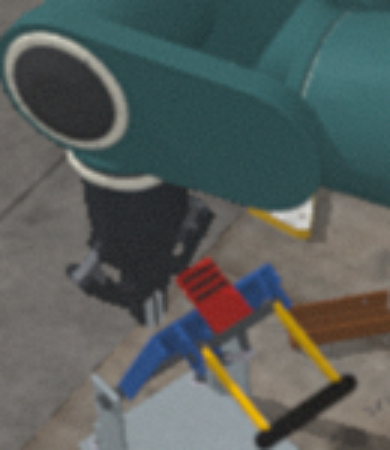

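The leaf has passed upright and is sinking; the leg is still out, with the foot bar at crop (305,412). I lift clear and turn −142° for the channel grasp, because the opposite way would exceed the range of joint 6.

```bash
python3 -m jog '[[[0,0,-4],0,255],[[0,0,-4],0,255],[[0,0,0],-8.4,255],[[0,0,0],-8.4,255],[[0,0,0],-8.4,255],[[0,0,0],-8.4,255],[[0,0,0],-8.4,255],[[0,0,0],-8.4,255],[[0,0,0],-8.4,255],[[0,0,0],-8.4,255],[[0,0,0],-8.4,255],[[0,0,0],-8.4,255]]'
python3 -m jog '[[[0,0,0],-8.4,0],[[0,0,0],-8.4,0],[[0,0,0],-8.4,0],[[0,0,0],-8.4,0],[[0,0,0],-8.4,0],[[0,0,0],-8.4,0],[[0,0,0],-7.8,0],[[0,0,0],0,0],[[0,0,0],0,0]]'
python3 - <<'E'
from h import *
st();R=telemetry.sense()["orientation"];p=telemetry.sense()["position"]
print("tool delta cm",(R.T@(np.array([.452,.271,.15])-p)*100).round(2))
a=cam("scene");save("p6.png",cv2.resize(a[0][150:340,180:340],None,fx=3,fy=3))
# level predictions
for n,f in(("mid",(-.075,0,.131)),("c1",(-.14,.06,.131)),("c2",(-.14,-.06,.131))):
    print(n,(proj(a,hb+bx*f[0]+by*f[1]+[0,0,f[2]])-[180,150])*3)
E
```

```text
t: 9.65
position: [0.6001, 0.1038, 0.3123]
orientation: [[0.381, 0.924, -0.0], [0.924, -0.381, 0.0], [0.0, -0.0, -1.0]]
contact_force: [-0.3, -0.0, 0.4]
gripper_width: 0.0
finger_force: 0.0
t: 10.55
position: [0.6002, 0.1038, 0.3123]
orientation: [[-0.576, 0.817, -0.0], [0.817, 0.576, 0.0], [0.0, -0.0, -1.0]]
contact_force: [-0.4, -0.1, -0.0]
gripper_width: 0.0855
finger_force: 0.0
t10.6 pos [0.6002 0.1038 0.3123] base XY -0.0345 0.0458 yaw 125.19 F [-0.4 -0.1 -0. ] w 0.0855 [ 0.13 -0.04  1.47  0.    1.71 -0.48]
tool delta cm [22.2  -2.47 16.23]
mid [258.85544323 279.72075111]
c1 [251.60764009 366.3940074 ]
c2 [363.83985342 289.6216418 ]
```

View pics/p6.png

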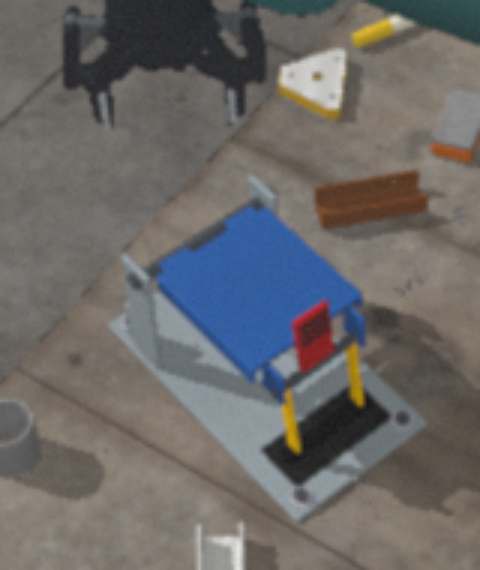

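The leaf is down on the leg; its corners at crop (252,378) and (360,296) are close to the level prediction. Now I pick up the channel.

```bash
python3 -m jog '[[[4.4,-0.5,0],0,0],[[4.4,-0.5,0],0,0],[[4.4,-0.5,0],0,0],[[4.4,-0.5,0],0,0],[[4.6,-0.5,0],0,0],[[0,0,4.5],0,0],[[0,0,4.5],0,0],[[0,0,4.5],0,0],[[0,0,4.5],0,0],[[0,0,0],0,0],[[0,0,0],0,0]]'
python3 - <<'E'
from h import *
st();a=cam("scene");b=cam("top")
def crop(c,x,y,w,h,s): return cv2.resize(c[0][y:y+h,x:x+w],None,fx=s,fy=s,interpolation=cv2.INTER_CUBIC)
save("p7.png",np.hstack([crop(a,190,230,130,150,3),crop(b,140,150,150,150,2.667)[:450] if 0 else crop(b,140,165,130,150,3)]))
for n,f in(("c1",(-.14,.06,.131)),("c2",(-.14,-.06,.131))):
    print(n,(proj(a,hb+bx*f[0]+by*f[1]+[0,0,f[2]])-[190,230])*3)
E
```

```text
t: 11.7
position: [0.4513, 0.2703, 0.1335]
orientation: [[-0.578, 0.816, -0.0], [0.816, 0.578, -0.0], [0.0, -0.0, -1.0]]
contact_force: [1.4, 0.9, 1.2]
gripper_width: 0.0857
finger_force: 0.0
t11.7 pos [0.4513 0.2703 0.1335] base XY -0.2252 0.1621 yaw 125.33 F [1.4 0.9 1.2] w 0.0857 [ 0.49 -0.17  1.88  0.    1.43 -0.13]
c1 [221.60764009 126.3940074 ]
c2 [333.83985342  49.6216418 ]
```

View pics/p7.png

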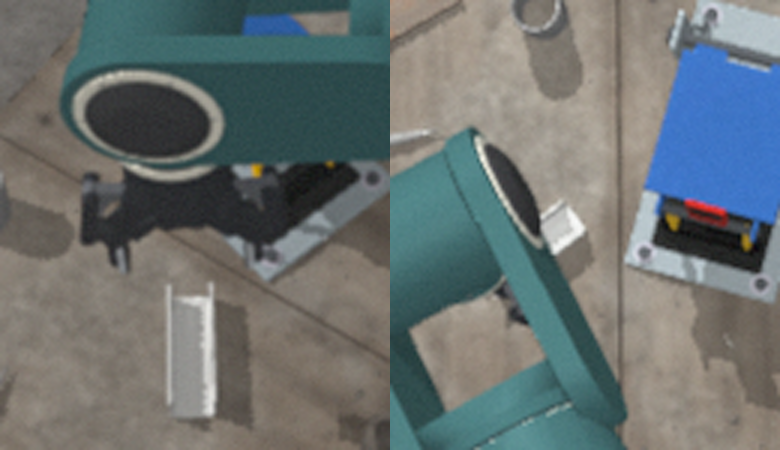

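The open fingers at crop (120,255) and (255,245) straddle the channel centred at (190,350). I descend 12.7 cm, close, and lift.

```bash
python3 -m jog '[[[0,0,4],0,0],[[0,0,4],0,0],[[0,0,3],0,0],[[0,0,1.7],0,0],[[0,0,0],0,0],[[0,0,0],0,255],[[0,0,0],0,255],[[0,0,0],0,255],[[0,0,0],0,255],[[0,0,0],0,255],[[0,0,0],0,255],[[0,0,0],0,255]]'
python3 -c "from h import *;st()"
python3 -m jog '[[[0,0,-1.5],0,255],[[0,0,-3],0,255],[[0,0,-5],0,255],[[0,0,-5],0,255],[[0,0,-5],0,255],[[0,0,0],8,255],[[0,0,0],8,255],[[0,0,0],8,255],[[0,0,0],8,255],[[0,0,0],8,255],[[0,0,0],8,255],[[0,0,0],4.1,255]]'
python3 - <<'E'
from h import *
st();s=telemetry.sense();print("tool delta",(s["orientation"].T@(hb-.075*bx-s["position"])*100).round(2))
E
```

```text
t: 13.0
position: [0.452, 0.2707, 0.0071]
orientation: [[-0.58, 0.815, 0.002], [0.815, 0.58, 0.001], [-0.0, 0.003, -1.0]]
contact_force: [-2.3, -0.8, 9.6]
gripper_width: 0.0356
finger_force: 61.2
t13.0 pos [0.452  0.2707 0.0071] base XY -0.2246 0.1627 yaw 125.43 F [-2.3 -0.8  9.6] w 0.0356 [ 0.49 -0.05  1.99 -0.    1.2  -0.13]
t: 14.2
position: [0.4509, 0.2701, 0.2015]
orientation: [[0.292, 0.956, 0.0], [0.956, -0.292, 0.0], [0.0, 0.0, -1.0]]
contact_force: [0.8, 0.5, -0.7]
gripper_width: 0.0356
finger_force: 60.5
t14.2 pos [0.4509 0.2701 0.2015] base XY -0.2255 0.1618 yaw 73.01 F [ 0.8  0.5 -0.7] w 0.0356 [ 0.49 -0.2   1.8   0.    1.55  0.79]
tool delta [-16.14  15.1   20.15]
```

```bash
python3 -m jog '[[[-3.2,3,0],0,255],[[-3.2,3,0],0,255],[[-3.2,3,0],0,255],[[-3.2,3,0],0,255],[[-3.3,3.1,0],0,255],[[0,0,0],0,255],[[0,0,2],0,255],[[0,0,2],0,255],[[0,0,0],0,255],[[0,0,0],0,255]]'
python3 - <<'E'
from h import *
st();a=cam("scene");save("p8.png",cv2.resize(a[0][170:340,190:340],None,fx=3.5,fy=3.5,interpolation=cv2.INTER_CUBIC))
for n,f in(("c1",(-.14,.06,.131)),("c2",(-.14,-.06,.131)),("c3",(-.01,.06,.131))):
    print(n,(proj(a,hb+bx*f[0]+by*f[1]+[0,0,f[2]])-[190,170])*3.5)
E
```

```text
t: 15.2
position: [0.5494, 0.0729, 0.1614]
orientation: [[0.287, 0.958, 0.0], [0.958, -0.287, 0.0], [0.0, 0.0, -1.0]]
contact_force: [-0.4, 0.1, -0.7]
gripper_width: 0.0356
finger_force: 60.5
t15.2 pos [0.5494 0.0729 0.1614] base XY -0.0742 0.0015 yaw 73.34 F [-0.4  0.1 -0.7] w 0.0356 [ 0.09 -0.12  1.79  0.    1.47  0.38]
c1 [258.54224677 357.4596753 ]
c2 [389.47982899 267.89191544]
c3 [146.08116707 244.93742589]
```

View pics/p8.png

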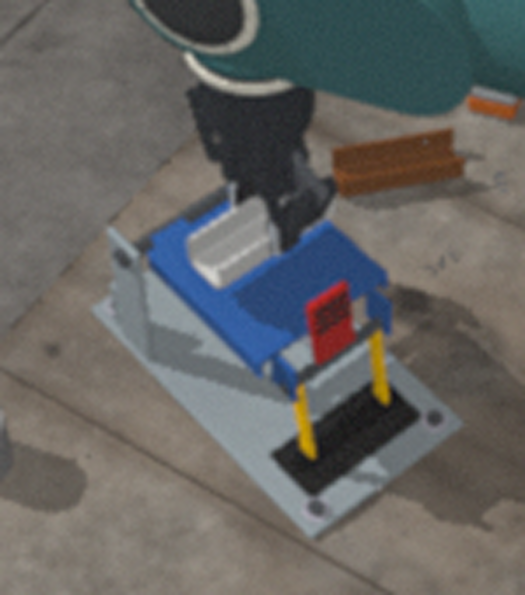

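The channel is held level above the leaf's middle at crop (235,250), and the leaf stands on the leg. I lower it slowly, watching the force.

```bash
python3 -m jog '[[[0,0,1],0,255],[[0,0,0.8],0,255],[[0,0,0.3],0,255],[[0,0,0],0,255],[[0,0,0],0,255]]'
python3 -m jog '[[[0,0,0.2],0,255],[[0,0,0],0,255]]'
```

```text
t: 15.75
position: [0.5496, 0.0727, 0.1394]
orientation: [[0.287, 0.958, 0.0], [0.958, -0.287, 0.0], [0.0, 0.0, -1.0]]
contact_force: [-0.3, 1.1, -1.2]
gripper_width: 0.0361
finger_force: 60.6
t: 15.95
position: [0.5499, 0.0727, 0.1381]
orientation: [[0.287, 0.958, 0.001], [0.958, -0.287, 0.0], [0.0, 0.001, -1.0]]
contact_force: [-2.4, 1.5, 4.7]
gripper_width: 0.0352
finger_force: 61.4
```

Contact comes at z = 0.138, so the underside is at about 0.131, where a level leaf should be. I release and lift away.

```bash
python3 -m jog '[[[0,0,0],0,100],[[0,0,0],0,100],[[0,0,0],0,100],[[0,0,0],0,100],[[0,0,0],0,100],[[0,0,-1],0,100],[[0,0,-2],0,100],[[0,0,-4],0,100],[[0,0,-5],0,100],[[0,0,-5],0,100],[[-4,0,-3],0,100],[[-4,0,-3],0,100]]'
python3 -m jog '[[[-4,0,0],0,100],[[-4,0,0],0,100],[[-4,0,0],0,100],[[-4,0,0],0,100],[[0,0,0],0,100],[[0,0,0],0,100]]'
python3 - <<'E'
from h import *
st();a=cam("scene");b=cam("top")
def crop(c,x,y,w,h,s): return cv2.resize(c[0][y:y+h,x:x+w],None,fx=s,fy=s,interpolation=cv2.INTER_CUBIC)
save("p9.png",np.hstack([crop(a,200,190,130,150,3),crop(b,190,140,130,150,3)]))
for n,c,o in(("s",a,(200,190)),("t",b,(190,140))):
  for f in((-.14,.06,.131),(-.14,-.06,.131),(-.075,0,.157)):
    print(n,(proj(c,hb+bx*f[0]+by*f[1]+[0,0,f[2]])-o)*3)
E
```

```text
t: 17.15
position: [0.526, -0.0043, 0.3699]
orientation: [[0.285, 0.959, 0.001], [0.959, -0.285, -0.0], [0.0, 0.001, -1.0]]
contact_force: [1.3, -1.1, 0.5]
gripper_width: 0.052
finger_force: 0.0
t: 17.75
position: [0.4804, -0.1578, 0.368]
orientation: [[0.289, 0.957, 0.001], [0.957, -0.289, -0.0], [0.0, 0.001, -1.0]]
contact_force: [0.3, -0.5, 0.5]
gripper_width: 0.052
finger_force: 0.0
t17.8 pos [ 0.4804 -0.1578  0.368 ] base XY -0.0736 -0.2393 yaw 73.22 F [ 0.3 -0.5  0.5] w 0.052 [-0.37 -0.26  1.58  0.    1.82 -0.08]
s [191.60764009 246.3940074 ]
s [303.83985342 169.6216418 ]
s [197.85182709 140.21354086]
t [105.75567531 261.26534733]
t [236.58220572 297.84850249]
t [189.52777023 205.96134625]
```

View pics/p9.png

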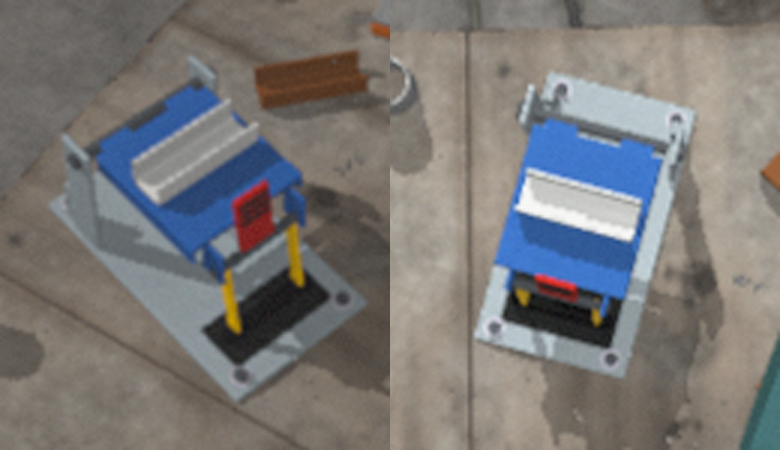

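The channel lies at top crop (190,205), where the leaf middle was predicted at (189.5,206). The leaf corner at (107,262) matches level, and the arm is clear.

```bash
python3 -c "from h import *;print(workorder.close_job())"
```

```text
the job is handed in; nothing more can be done
None
```

I handed the job in at about 18 s on the robot's clock: the leg is locked out, the leaf stands level on it, the channel lies open side up on the leaf's middle, and the arm is clear; the hand-in returned no verdict.

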